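# Dock the card reader on the market stall

## Task

Pick up the white card reader from the counter, set it down flat in front of the mouth of the black dock with its metal toe towards the mouth, and slide it along the counter, toe first, in under the dock's overhang past its hidden spring catch onto the sprung charging contacts. Press it home on the contacts for a good second with a gentle push, about 13 newtons more than it takes to slide it (over 20 crushes them), then let go, so that it stays caught in the dock. Leave the jars, bottles and cup alone.

Things in the scene. Friction and masses are not known exactly. Their poses are not given: they have to be found in the camera images.
- reader_centre (a point): Middle of the card reader's white block: 60 long (x) x 56 wide (y), from 9 to 55 mm above the counter, black keypad on top to 61. This point is 32 mm above the counter when it stands flat. x points along its metal foot plate to the toe, z up. Grip: the block's straight sides, 56 mm apart across y. Mass 0.3 to 0.6 kg.
- reader_toe (a point): Front tip of the reader's metal foot plate (147 x 60 x 9 mm), on its centre line, 3 mm above the counter when flat, 112 mm ahead (+x) of the block's middle. The plate reaches 35 mm behind the block's middle. Axes as the reader's. The last 16 mm are a ramp, 9 down to 3 mm thick.
- reader_groove (a point): Middle of the floor of the groove across the reader's foot plate, 15 mm long in x, 3.5 mm deep, 5.5 mm above the counter; 65.5 mm ahead (+x) of the block's middle. The dock's hidden catch drops into it.
- dock: Black dock screwed to the counter: cover 92 wide x 92 deep x 34.5 high, orange stripe over the mouth. Origin on the counter at the middle of the mouth (cover's front face); x points into the pocket, the way to push; z up. Pocket 64 wide, 12.5 high; the counter is its floor. Two flared guides reach 16 mm out before the mouth, opening to about 75 mm.
- dock_home (a point): Inside the dock, 62 mm in from the mouth, 3 mm up: the MEAN place where the toe tip meets the charging contacts. Catch and contacts sit together on a carriage set anew each time, unseen, so the true place is up to 12 mm nearer or farther along x. Axes as the dock's.
- dock_mouth (a point): Middle of the mouth, 6 mm up, axes as the dock's. Inside, a spring roller (the catch) rides up the toe's ramp, adding 1 to 5 N, and drops into the groove just as the contacts are met. Sliding on the counter itself takes 2 to 8 N, which does not reach the contacts; any pressing down by the hand adds to it, so keep that to a few N.
- catch (a joint): Lift of the hidden spring catch in the dock, m: 0 with nothing under it, about 0.004 while the thick part of the toe is under it, about 0.0005 when it has dropped into the reader's groove.
- contacts (a joint): How far the hidden sprung charging contacts in the dock are pushed in, m: 0 free, 5 N per mm (0.0026 at 13 N). They need at least 6 N (0.0012) for half a second; over 21 N (0.0042) they are crushed. They end at 0.005. When let go they push the reader back to where the catch holds it.
- jar_red: Bystander: jar of red pickles, 66 dia. x 95 high, origin at the middle of its underside. Leave alone.
- jar_green: Bystander: green jar, 60 dia. x 85 high, origin under its centre. Leave alone.
- jar_honey: Bystander: amber jar of honey, 70 dia. x 80 high, origin under its centre. Leave alone.
- bottle_juice: Bystander: orange juice bottle, 62 dia. x 200 high, origin under its centre. Leave alone.
- bottle_oil: Bystander: dark oil bottle, 56 dia. x 220 high, origin under its centre. Leave alone.
- tasting_cup: Bystander: white paper tasting cup, 64 dia. x 70 high, origin under its centre. Leave alone.
Mind the look-alikes: they are no part of the job. There is more than one size of the part that bears reader_centre; the job needs the largest.

How it is judged:
By the outcome, as a careful person would: the job done as asked, in the order asked, and still so for the second after the job is handed in, with the robot touching nothing.
It also fails if it takes over 72 s, if anything falls off the work surface, if the arm or the gripper's body presses on something with over 40 N, if the wrist force passes 120 N, or if a joint passes its speed limit or range.

## Robot

A 7-joint arm with a two-finger parallel gripper is mounted at the origin on the work surface. World frame = base frame: x ahead of the robot, y to its left, z up, the work surface at z = 0. Lengths are in m, angles in rad, forces in N, time in s.
With the tool pointing down it reaches from about 0.425 to 1.025 m from the base axis. Payload 9.4 kg.
Tool frame: the origin (TCP) lies between the finger pads; the fingertips stand ahead of it and the grasp point (between the pads) lies 2 mm behind it (bot.nose_length is the y of the fingertips in the tool frame, in m); y points along the fingers, z is the direction in which the jaws open and shut, and the axes are right-handed (so a half turn about y gives the same grasp; the last joint's range is limited). The gripper opens to 85 mm and grips with 20 to 120 N. Pads are 22 mm wide; open, the fingers measure 114 mm over their backs; the gripper's body (76 mm by 85 mm) begins 54 mm behind the grasp point. The pads swing forward as they close: fully open they stand 13 mm farther back than shut.
Start: joints at [-1.264, 0.599, -0.003, 1.599, 0.002, 0.943, -0.08], TCP at [0.271, 0.672, 0.248] pointing down, gripper open.
Joint ranges: [-2.57, 2.57], [-0.35, 1.97], [-1.29, 1.29], [0.11, 2.56], [-1.05, 4.19], [0.11, 1.86], [-2.63, 2.63]. Speed limits (rad/s): [2.22, 2.22, 3.01, 3.01, 3.14, 3.14, 3.14].

## Interface

Orientations are given as a unit quaternion [x, y, z, w].
In Python, from workcell import bot gives the robot as it stands.
- The arm moves only by the tool move_arm, never from a script. Its arguments are lists of equal length, an entry for each row: "xyz": the shift along the tool's x, y, z in mm, a list of three; "twist": the turn about the tool's y in degrees; "fingers": the closure, from 0 (fully open) to 1 (shut). A call has 1 to 5 rows; each row is the pose to reach, as a shift and turn from the pose commanded when the call began, along the tool's axes at that moment; what a row does not reach only later rows make up. A row lasts 1/8 s, in which the tool goes at most 62.5 mm and 10.7 degrees, less where a joint would pass 70% of its speed; a pose out of reach is approached as far as the arm can. A call with a gripper value outside its range is refused whole. The fingers move at their own pace and stop on an object; the grip force is fixed at half the most. Time passes only in rows, so rows that repeat a pose let the fingers close. It gives the time, the measured TCP pose, the force and the opening at its end, in the units of the state.
- bot.observe(): the state, without advancing time (a new reading comes with each control period).
- bot.capture(name): name is "side" or "top" or "wrist"; returns the picture (384x512x3 uint8, red, green, blue); there is no depth.
- bot.camera_info(name): a dict with "fx", "fy", "cx", "cy" (pixels), "origin" and "attitude" of the camera in the world; the wrist camera has in their place "tool_from_camera" (4x4, takes a point from camera to tool coordinates, whose origin is the TCP and whose axes are the tool frame's). Camera axes: x right, y up, looking along -z (the intrinsics and any distortion apply to the point x, -y, -z); pixel columns grow to the right and rows downward; lengths in m; the calibration is good to about 2 mm. The wrist camera is an equidistant fisheye: a pixel r from the principal point sees the ray r / f radians off the axis. A picture is of the moment at which its call begins: read the wrist's pose just before it. camera_info takes no time and is no camera call.
- bot.sign_off(): hands the job in, once; it reports no verdict.
Trained networks look in the newest picture that a camera, given by its name, has taken for a name from the list of things; names that differ only in an ending like _2 or _b are one class to them, and where a whole thing is asked for, a point or a joint stands for the part that bears it (a point fixed in the world has none). Each returns a list of dicts, best first, with "score" (0 to 1); they miss things now and then, are a little off and sometimes report something else, mostly with a low value. They report only what shows in the picture. A call takes as long as a camera call. They do not tell look-alikes from the thing itself.
- bot.look_for(target, camera): "centre" ([x, y, z] in m, in world coordinates, good to about 4 mm: the middle of the surface that is visible of it).
- bot.spot_point(target, camera): "centre" ([x, y, z] in m, in world coordinates, good to about 4 mm: a listed point, or the origin of a listed thing).
The state is a dict: "clock": time; "joints": joint angles; "dq": joint speeds; "joint_efforts": joint torques, N m; "tool_pos": TCP position; "orientation": TCP orientation; "wrist_force": force on the tool from outside, world axes, zero at the start; "ft_torque": the same for the moment, N m; "grip_width": finger opening in m.
Only numpy, scipy, OpenCV 4.12 (cv2) and the standard library are available. Lean on these libraries where they do the work, as an engineer would, in place of code of your own. Each camera call takes 0.05 s, during which the arm holds its last target. There are 200 camera calls.

## Working session

There is one attempt and no reset: what is moved stays moved. The work goes in short steps, Python scripts to look and compute and a tool call to move; the robot and the scene stay as the last step left them, time stands still between calls to the robot, and variables do not carry over. Pictures are saved under pics/ and viewed, about 8 in all and at most 12, crops included, and the job is handed in when it is done.

Besides the shell and the picture viewer there is one more tool, called after "Emit:" as a command line: name --pt "numbers of a row" for each row, then --argument value for the rest. move_arm: Moves the arm, as the interface text tells. Its arguments: {"type":"object","properties":{"xyz":{"type":"array","items":{"type":"array","items":{"type":"number"}}},"twist":{"type":"array","items":{"type":"number"}},"fingers":{"type":"array","items":{"type":"number"}}},"required":["xyz","twist","fingers"]}

```bash
mkdir -p pics; ls; python3 - <<'E'
from workcell import bot
import cv2, numpy as np
s=bot.observe(); print({k:np.round(v,3).tolist() for k,v in s.items()}, bot.nose_length)
a=bot.capture("top"); b=bot.capture("side")
cv2.imwrite("pics/ts.png",cv2.cvtColor(np.vstack([a,b])[:, :, :],cv2.COLOR_RGB2BGR)) if 0 else None
cv2.imwrite("pics/top.png",cv2.cvtColor(cv2.resize(a,(768,576)),cv2.COLOR_RGB2BGR))
cv2.imwrite("pics/side.png",cv2.cvtColor(cv2.resize(b,(768,576)),cv2.COLOR_RGB2BGR))
for cam in("top","side"):
  print({k:np.round(v,3).tolist() if not isinstance(v,str) else v for k,v in bot.camera_info(cam).items()})
  for t in("reader_centre","reader_toe","dock","dock_mouth"):
    for r in bot.spot_point(t,cam): print(cam,t,np.round(r["centre"],3),round(r["score"],2))
print(bot.camera_info("wrist"))
E
```

```text
pics
{'clock': 0.0, 'joints': [-1.264, 0.6, -0.003, 1.6, 0.002, 0.943, -0.08], 'dq': [-0.0, 0.0, 0.0, 0.0, -0.001, -0.001, 0.0], 'joint_efforts': [0.001, -77.646, 1.566, -25.801, 0.012, 0.009, -0.0], 'tool_pos': [0.271, 0.672, 0.247], 'orientation': [0.695, -0.135, 0.135, -0.694], 'wrist_force': [-0.22, -0.182, 0.127], 'ft_torque': [-0.078, 0.026, -0.041], 'grip_width': 0.085} 0.017
{'fx': 379.694, 'fy': 379.694, 'cx': 253.602, 'cy': 190.122, 'origin': [0.446, 0.015, 1.261], 'attitude': [-0.033, 0.036, 0.708, -0.705]}
top reader_centre [ 0.471 -0.25   0.034] 0.71
top reader_centre [ 0.367 -0.383  0.025] 0.65
top reader_centre [ 0.408 -0.06   0.025] 0.59
top reader_toe [ 0.458 -0.135  0.002] 0.9
top reader_toe [ 0.577 -0.205  0.004] 0.66
top reader_toe [ 0.446 -0.362  0.005] 0.62
top reader_toe [0.551 0.431 0.001] 0.53
top dock [0.613 0.032 0.003] 0.84
top dock [ 0.743 -0.173 -0.001] 0.67
top dock_mouth [0.611 0.029 0.006] 0.86
{'fx': 382.125, 'fy': 382.125, 'cx': 253.927, 'cy': 195.103, 'origin': [0.443, -0.606, 0.824], 'attitude': [0.338, -0.039, -0.1, 0.935]}
side reader_centre [ 0.407 -0.06   0.021] 0.8
side reader_centre [ 0.366 -0.387  0.022] 0.72
side reader_centre [ 0.471 -0.252  0.035] 0.62
side reader_toe [ 0.458 -0.136  0.004] 0.89
side reader_toe [ 0.448 -0.364  0.004] 0.77
side reader_toe [ 0.576 -0.206  0.001] 0.57
side dock [0.612 0.036 0.006] 0.89
side dock_mouth [0.613 0.03  0.006] 0.73
{'fx': 297.3186396354542, 'fy': 297.3186396354542, 'cx': 258.65462547396714, 'cy': 189.83380374927307, 'tool_from_camera': array([[-3.76612337e-04, -9.59754632e-01, -2.80839641e-01,
        -7.03761966e-02],
       [ 6.19418551e-04,  2.80839384e-01, -9.59754582e-01,
        -1.26981887e-01],
       [ 9.99999737e-01, -5.35412700e-04,  4.88722247e-04,
        -3.27727375e-04],
       [ 0.00000000e+00,  0.00000000e+00,  0.00000000e+00,
         1.00000000e+00]])}
```

View pics/top.png

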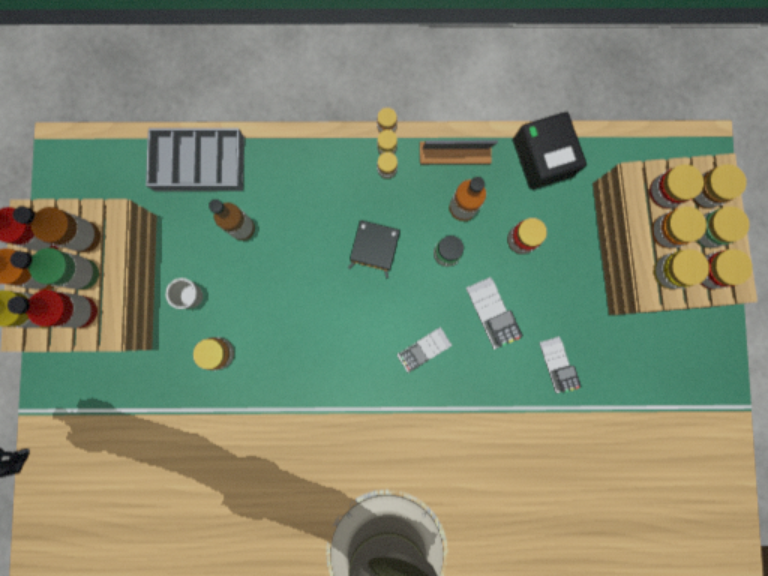

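View pics/side.png

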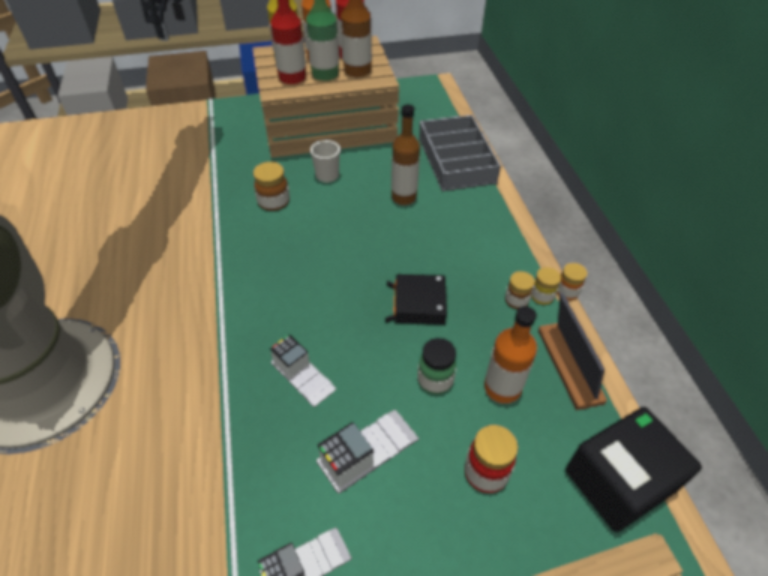

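The top view (768×576) shows three readers, with pixel positions of their blocks:
- **(415,355):** toe 91 mm from block.
- **(500,325):** toe 115 mm from block.
- **(565,378):** toe 83 mm from block.

The one at (500,325) is the largest and matches the listed 112 mm. The dock is at (375,245) with its guides towards the robot at (352,266) and (387,275). The oblong black printer at (548,150) is a decoy. I'll confirm in one crop.

```bash
cat > h.py <<'E'
from workcell import bot
import numpy as np, cv2
from scipy.spatial.transform import Rotation as Ro
def pose():
    s=bot.observe(); return np.array(s["tool_pos"]),Ro.from_quat(s["orientation"]).as_matrix()
def jaw():  # yaw (deg) of tool x and z axes in world
    R=pose()[1]; return [round(float(np.degrees(np.arctan2(R[1,i],R[0,i]))),2) for i in (0,2)]
def plan(xyz,dyaw=0):  # world target -> tool shift mm, twist deg (world yaw change -> about tool y (down) = -)
    p,R=pose(); print("shift",np.round(1e3*R.T@(np.array(xyz)-p),1),"twist",-dyaw)
def px2w(cam,uv,z):  # pinhole pixel -> world at height z
    i=bot.camera_info(cam); R=Ro.from_quat(i["attitude"]).as_matrix()
    d=R@np.array([(uv[0]-i["cx"])/i["fx"],-(uv[1]-i["cy"])/i["fy"],-1]); o=np.array(i["origin"])
    return o+d*(z-o[2])/d[2]
def w2px_wrist(P,p,R):
    i=bot.camera_info("wrist"); T=np.array(i["tool_from_camera"]); c=T[:3,:3].T@(R.T@(np.array(P)-p)-T[:3,3])
    v=np.array([c[0],-c[1],-c[2]]); th=np.arctan2(np.hypot(v[0],v[1]),v[2]); a=np.arctan2(v[1],v[0])
    return np.array([i["cx"]+i["fx"]*th*np.cos(a), i["cy"]+i["fy"]*th*np.sin(a)])
def wpx2w(uv,z,p,R):
    i=bot.camera_info("wrist"); T=np.array(i["tool_from_camera"]); d=np.array([uv[0]-i["cx"],uv[1]-i["cy"]])
    r=np.linalg.norm(d); th=r/i["fx"]; v=np.array([d[0]/r*np.sin(th),-d[1]/r*np.sin(th),-np.cos(th)])
    o=p+R@T[:3,3]; w=R@T[:3,:3]@v; return o+w*(z-o[2])/w[2]
def save(name,im): cv2.imwrite("pics/"+name+".png",cv2.cvtColor(im,cv2.COLOR_RGB2BGR))
E
python3 - <<'E'
from h import *
im=bot.capture("top"); save("crop",cv2.resize(im[135:265,225:400],(700,520),interpolation=cv2.INTER_CUBIC))
print(pose(),jaw()); plan([0.471,0.1,0.26])
E
```

```text
(array([0.27149402, 0.67224868, 0.24829025]), array([[ 9.27269347e-01,  6.81112256e-05,  3.74394916e-01],
       [-3.74394916e-01, -4.57364271e-06,  9.27269350e-01],
       [ 6.48698004e-05, -9.99999998e-01,  2.12594979e-05]])) [-21.99, 68.01]
shift [ 399.2  -11.7 -455.9] twist 0
```

View pics/crop.png

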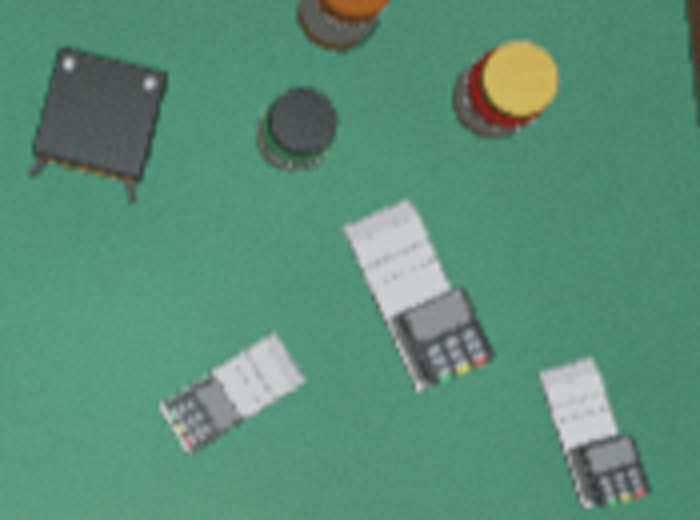

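The crop confirms the middle reader, with its block at (445,335) and toe at (378,215), is the largest by a clear margin. The dock cover's corners are at (62,47), (165,72), (140,180) and (35,155).

```bash
cat >> h.py <<'E'
def chain(wps):  # list of (x,y,z,yaw of tool x)
    p,_=pose(); y0=jaw()[0]
    for *q,y in wps:
        a=np.radians(y0); R=np.array([[np.cos(a),0,-np.sin(a)],[np.sin(a),0,np.cos(a)],[0,-1,0]])
        tw=(y0-y+180)%360-180
        print("shift",np.round(1e3*R.T@(np.array(q)-p),1).tolist(),"twist",round(tw,1)); p,y0=np.array(q),y
E
python3 - <<'E'
from h import *
f=lambda u,z:px2w("top",(225+u[0]/4-.4,135+u[1]/4-.4),z)[:2]
bl,br,fr,fl=[f(u,.0345) for u in((62,47),(165,72),(140,180),(35,155))]
print(bl,br,fr,fl)
for d in((bl-fl),(br-fr)): print("dock yaw",np.degrees(np.arctan2(d[1],d[0])))
d=fl-fr; print(np.degrees(np.arctan2(-d[0],d[1])), "mouth",(fl+fr)/2)
R=pose()[1]; print(R)
chain([(0.42,0.42,0.28,-67),(0.5,0.14,0.28,-112),(0.47,-0.14,0.25,-157),(0.47,-.25,.2,-157)])
E
```

```text
[0.71061182 0.05377644] [ 0.68953901 -0.0306258 ] [ 0.60042293 -0.00966606] [0.621229   0.07579797]
dock yaw -13.840496147199632
dock yaw -13.235189642231033
-13.682394995494649 mouth [0.61082597 0.03306595]
[[ 9.27269347e-01  6.81112256e-05  3.74394916e-01]
 [-3.74394916e-01 -4.57364271e-06  9.27269350e-01]
 [ 6.48698004e-05 -9.99999998e-01  2.12594979e-05]]
shift [232.2, -31.7, -178.3] twist 45.0
shift [289.0, 0.0, -35.8] twist 45
shift [270.8, 30.0, 77.1] twist 45
shift [43.0, 50.0, 101.3] twist 0
```

Emit:
move_arm --pt "46 -6 -36" --pt "93 -13 -71" --pt "139 -19 -107" --pt "186 -25 -143" --pt "232 -32 -178" --twist '[9,18,27,36,45]' --fingers '[0,0,0,0,0]'

```text
clock: 1.18
tool_pos: [0.4208, 0.4186, 0.2808]
orientation: [-0.588, 0.392, -0.392, 0.589]
wrist_force: [1.6, -0.2, 0.0]
grip_width: 0.0857
```

Emit:
move_arm --pt "58 0 -7" --pt "116 0 -14" --pt "173 0 -21" --pt "231 0 -29" --pt "289 0 -36" --twist '[9,18,27,36,45]' --fingers '[0,0,0,0,0]'

```text
clock: 1.8
tool_pos: [0.5001, 0.1386, 0.2807]
orientation: [-0.394, 0.587, -0.587, 0.394]
wrist_force: [0.8, -0.4, -0.3]
grip_width: 0.0854
```

Emit:
move_arm --pt "54 6 15" --pt "108 12 31" --pt "162 18 46" --pt "217 24 62" --pt "271 30 77" --twist '[9,18,27,36,45]' --fingers '[0,0,0,0,0]'

```text
clock: 2.42
tool_pos: [0.4696, -0.1415, 0.2505]
orientation: [0.139, -0.693, 0.693, -0.14]
wrist_force: [1.2, 0.4, 0.4]
grip_width: 0.0853
```

Emit:
move_arm --pt "14 16 34" --pt "29 33 67" --pt "43 50 101" --pt "43 50 101" --pt "43 50 101" --twist '[0,0,0,0,0]' --fingers '[0,0,0,0,0]'

```text
clock: 3.05
tool_pos: [0.4696, -0.2492, 0.2004]
orientation: [-0.141, 0.693, -0.693, 0.141]
wrist_force: [0.2, -0.1, -0.6]
grip_width: 0.0855
```

```bash
python3 - <<'E'
from h import *
p,R=pose(); im=bot.capture("wrist"); print(jaw(),p)
for t in("reader_centre","reader_toe","reader_groove"):
  for r in bot.spot_point(t,"wrist"):
    print(t,np.round(r["centre"],4),round(r["score"],2),w2px_wrist(r["centre"],p,R).round())
save("w1",cv2.resize(im,(768,576)))
E
```

```text
[-156.94, -66.94] [ 0.46960239 -0.24922605  0.20037188]
reader_centre [ 0.3651 -0.3832  0.0245] 0.81 [324. 291.]
reader_centre [ 0.4754 -0.2524  0.0298] 0.67 [263. 172.]
reader_toe [ 0.5769 -0.2078  0.0046] 0.95 [261.  66.]
reader_toe [ 4.467e-01 -3.586e-01  4.000e-04] 0.89 [333. 221.]
reader_toe [ 0.4541 -0.1302  0.0035] 0.82 [156. 143.]
reader_groove [ 0.4385 -0.1029  0.0084] 0.94 [130. 148.]
reader_groove [ 0.4102 -0.3694  0.0034] 0.63 [328. 250.]
```

View pics/w1.png

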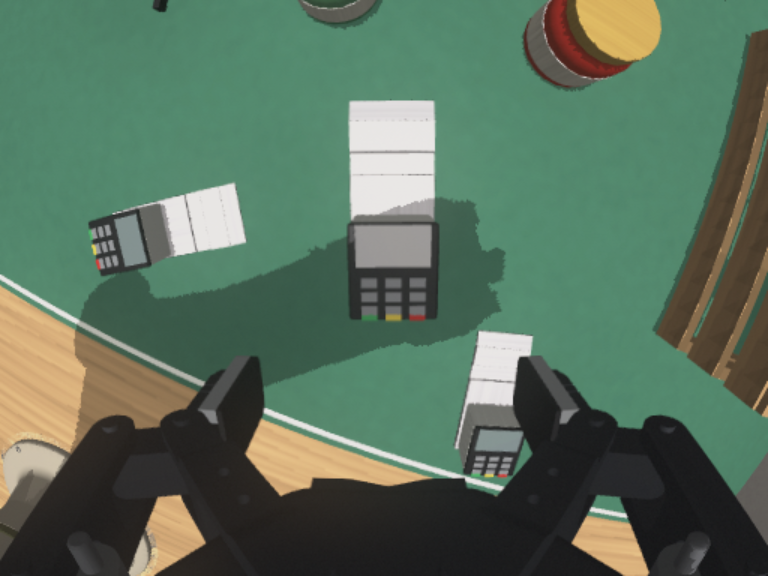

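The wrist view shows the big reader upright in the picture: keypad from (348,223) to (439,320), toe edge from (349,100) to (435,100), nearly aligned with the jaws. The small reader's block is under the right finger's line at (495,450).

```bash
python3 - <<'E'
from h import *
p,R=pose()
q=[wpx2w(np.array(u)/1.5-.17,.061,p,R)[:2] for u in((348,223),(439,223),(439,320),(348,320))]
print("keypad mean",np.mean(q,0),"edges mm",[1e3*np.linalg.norm(q[i]-q[i-1]) for i in range(4)])
t=[wpx2w(np.array(u)/1.5-.17,.003,p,R)[:2] for u in((349,100),(435,100))]; print("toe",np.mean(t,0),np.linalg.norm(t[0]-t[1]))
for d in (q[0]-q[3],q[1]-q[2],np.mean(t,0)-np.mean(q,0)): print("yaw",np.degrees(np.arctan2(d[1],d[0])),np.linalg.norm(d))
d=t[0]-t[1];print(np.degrees(np.arctan2(-d[0],d[1])))
E
```

```text
keypad mean [ 0.47330519 -0.25188394] edges mm [np.float64(62.36483024208035), np.float64(55.0161087259686), np.float64(62.48827984118658), np.float64(58.35027897008531)]
toe [ 0.57719543 -0.20689959] 0.061563090950631054
yaw 21.78913496040993 0.06236483024208035
yaw 24.849295454329518 0.06248827984118658
yaw 23.412556349749057 0.11321119272762019
23.28287139019863
```

```bash
python3 - <<'E'
from h import *
chain([(0.473,-.2515,.034,-156.7)])
E
```

```text
shift [-1.5, 166.7, 3.9] twist -0.2
```

Emit:
move_arm --pt "-1.5 50 4" --pt "-1.5 100 4" --pt "-1.5 135 4" --pt "-1.5 155 4" --pt "-1.5 166 4" --twist '[0,0,0,0,0]' --fingers '[0,0,0,0,0]'

```text
clock: 3.88
tool_pos: [0.4727, -0.252, 0.0336]
orientation: [-0.142, 0.693, -0.693, 0.141]
wrist_force: [-0.4, -1.0, 0.6]
grip_width: 0.0855
```

Emit:
move_arm --pt "0 0 0" --pt "0 0 0" --pt "0 0 0" --pt "0 0 0" --pt "0 0 0" --twist '[0,0,0,0,0]' --fingers '[0.2,0.4,0.6,0.8,1]'

```text
clock: 4.5
tool_pos: [0.4729, -0.2526, 0.0352]
orientation: [0.141, -0.693, 0.693, -0.142]
wrist_force: [-0.3, 0.4, 7.8]
grip_width: 0.0553
```

Emit:
move_arm --pt "0 0 0" --pt "0 0 0" --pt "0 0 0" --pt "0 0 0" --twist '[0,0,0,0]' --fingers '[1,1,1,1]'

```text
clock: 5.0
tool_pos: [0.4729, -0.2526, 0.0353]
orientation: [0.141, -0.693, 0.693, -0.142]
wrist_force: [-0.3, 0.9, 6.6]
grip_width: 0.0556
```

Emit:
move_arm --pt "0 -10 0" --pt "0 -35 0" --pt "0 -70 0" --pt "0 -120 0" --pt "0 -120 0" --twist '[0,0,0,0,0]' --fingers '[1,1,1,1,1]'

```text
clock: 5.62
tool_pos: [0.4739, -0.2535, 0.1577]
orientation: [0.139, -0.692, 0.694, -0.143]
wrist_force: [1.1, 0.2, -3.7]
grip_width: 0.0549
```

```bash
python3 - <<'E'
from h import *
s=bot.observe(); print(s["wrist_force"],s["grip_width"],pose()[0],jaw())
chain([(0.465,-.09,.155,-175),(0.451,0.071,.155,166.3)])
E
```

```text
[ 1.12393214  0.151367   -3.68009023] 0.054896605762148776 [ 0.47391448 -0.25346945  0.15768125] [-156.98, -66.98]
shift [-55.7, 2.7, -153.9] twist 18.0
shift [-0.1, 0.0, -161.6] twist 18.7
```

Emit:
move_arm --pt "-11 0 -31" --pt "-22 0 -62" --pt "-34 0 -93" --pt "-45 0 -123" --pt "-56 0 -154" --twist '[3.6,7.2,10.8,14.4,18]' --fingers '[1,1,1,1,1]'

```text
clock: 6.25
tool_pos: [0.4633, -0.0879, 0.1538]
orientation: [0.031, -0.706, 0.706, -0.03]
wrist_force: [1.2, -0.0, -2.8]
grip_width: 0.0554
```

Emit:
move_arm --pt "0 0 -40" --pt "0 0 -80" --pt "0 0 -120" --pt "0 0 -161" --pt "0 0 -161" --twist '[4.7,9.4,14.1,18.7,18.7]' --fingers '[1,1,1,1,1]'

```text
clock: 6.88
tool_pos: [0.4488, 0.0747, 0.1533]
orientation: [-0.082, -0.702, 0.702, 0.083]
wrist_force: [0.1, -0.6, -3.1]
grip_width: 0.0556
```

```bash
python3 - <<'E'
from h import *
p,R=pose(); im=bot.capture("wrist"); print(jaw(),p,bot.observe()["wrist_force"])
for t in("reader_toe","dock","dock_mouth"):
  for r in bot.spot_point(t,"wrist"):
    print(t,np.round(r["centre"],4),round(r["score"],2),w2px_wrist(r["centre"],p,R).round())
save("w2",cv2.resize(im,(768,576)))
E
```

```text
[166.54, -103.46] [0.4487689  0.07466125 0.15332406] [ 0.12467924 -0.22909798 -3.48432192]
reader_toe [ 0.4559 -0.1342  0.0049] 0.72 [447. 132.]
reader_toe [0.5585 0.0495 0.1232] 0.58 [256.  30.]
dock_mouth [0.6166 0.0306 0.0076] 0.9 [262.  -1.]
```

View pics/w2.png

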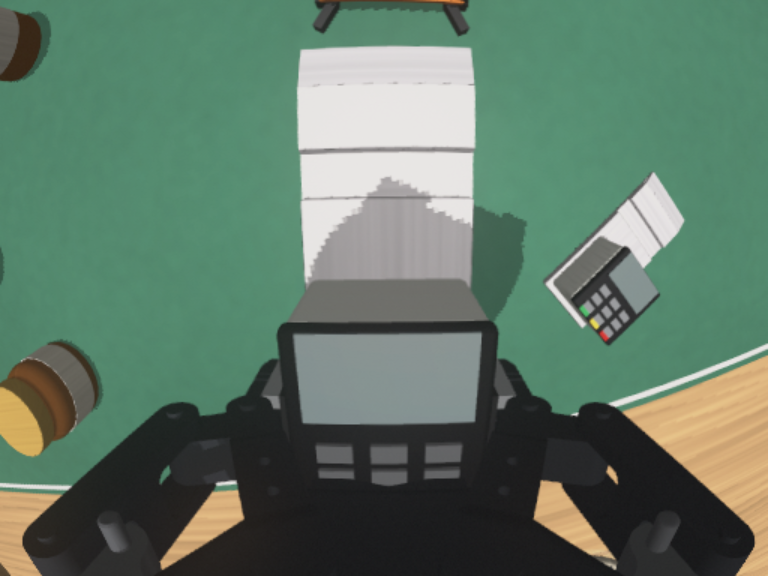

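The reader hangs level in the jaws with its toe edge from (301,48) to (474,48). The dock's guide tips are just ahead at about (320,28) and (462,30), with the mouth line at y≈4. I'll compute lateral offset and yaw from these.

```bash
python3 - <<'E'
from h import *
p,R=pose(); W=lambda u,z:wpx2w(np.array(u)/1.5-.17,z,p,R)
T=lambda w:np.round(1e3*R.T@(w-p),1)   # tool coords mm (x back, y down, z lateral)
for n,u,z in(("toeL",(301,48),p[2]-.031),("toeR",(474,48),p[2]-.031),("guideL out",(315,28),.008),("guideL in",(333,30),.008),("guideR in",(455,32),.008),("guideR out",(467,30),.008),("mouthL",(342,4),.012),("mouthR",(443,6),.012),("grvL",(301,150),p[2]-.025),("grvR",(474,150),p[2]-.025)):
  w=W(u,z); print(n,w.round(4),T(w))
print("net mouth",T(np.array([.6166,.0306,.0076])),"top mouth",T(np.array([.6118,.0315,.006])))
print(R[2])
E
```

```text
toeL [0.5667 0.0729 0.1232] [-113.    31.   -30.2]
toeR [0.5522 0.0136 0.1232] [-113.    31.    30.8]
guideL out [0.6115 0.0762 0.008 ] [-155.7  146.2  -44.1]
guideL in [0.6069 0.0658 0.008 ] [-153.8  146.2  -33. ]
guideR in [ 0.5884 -0.006   0.008 ] [-152.9  146.2   41.3]
guideR out [ 0.5884 -0.0137  0.008 ] [-154.7  146.2   48.7]
mouthL [0.6211 0.0565 0.012 ] [-169.8  142.2  -27.2]
mouthR [ 0.6057 -0.0024  0.012 ] [-168.7  142.2   33.6]
grvL [0.5299 0.0807 0.1292] [-75.5  25.  -29.1]
grvR [0.516  0.0236 0.1292] [-75.5  25.   29.7]
net mouth [-171.6  146.6   -1. ] top mouth [-166.7  148.2   -0.8]
[-2.69411379e-05 -9.99999866e-01  5.17855614e-04]
```

Emit:
move_arm --pt "-5 40 1" --pt "-10 80 1" --pt "-15 105 1" --pt "-15 112 1" --pt "-15 112 1" --twist '[0,0,0,0,0]' --fingers '[1,1,1,1,1]'

```text
clock: 7.7
tool_pos: [0.4643, 0.065, 0.042]
orientation: [-0.085, -0.702, 0.702, 0.086]
wrist_force: [-0.2, 0.1, -2.5]
grip_width: 0.0555
```

Emit:
move_arm --pt "0 2 0" --pt "0 4 0" --pt "0 5 0" --pt "0 5 0" --twist '[0,0,0,0]' --fingers '[1,1,1,1]'

```text
clock: 8.2
tool_pos: [0.4642, 0.0669, 0.0374]
orientation: [0.084, 0.702, -0.702, -0.084]
wrist_force: [0.1, 0.0, -3.3]
grip_width: 0.0555
```

```bash
python3 - <<'E'
from h import *
p,R=pose(); print(jaw(),p,np.round(bot.observe()["wrist_force"],1))
a=bot.capture("top"); b=bot.capture("side"); 
A=cv2.resize(a[130:210,215:295],(560,560),interpolation=cv2.INTER_CUBIC)
B=cv2.resize(b[165:245,215:315],(700,560),interpolation=cv2.INTER_CUBIC)
save("t2",A); save("s2",B)
for c in("top","side"):
  for t in("reader_toe","dock_mouth","dock"):
    for r in bot.spot_point(t,c): print(c,t,np.round(r["centre"],4),round(r["score"],2),np.round(1e3*R.T@(np.array(r["centre"])-p),1))
E
```

```text
[166.33, -103.67] [0.46422259 0.06694951 0.03737017] [ 0.1  0.  -3.3]
top reader_toe [0.5746 0.0417 0.0066] 0.83 [-113.2   30.8   -1.5]
top reader_toe [ 0.4455 -0.3634  0.0014] 0.67 [-83.5  36.  422.6]
top reader_toe [ 0.4551 -0.135   0.0025] 0.64 [-38.8  34.9 198.4]
top dock_mouth [0.6131 0.0351 0.0038] 0.95 [-152.2   33.6   -4.2]
top dock [0.6108 0.0376 0.0022] 0.73 [-149.4   35.2   -6.1]
side reader_toe [ 0.4584 -0.1348  0.0037] 0.95 [-42.   33.7 197.4]
side reader_toe [0.5744 0.0426 0.0021] 0.86 [-112.8   35.3   -2.4]
side reader_toe [ 0.4481 -0.3631  0.0026] 0.74 [-85.9  34.8 421.7]
side dock_mouth [0.6101 0.0326 0.0079] 0.92 [-149.9   29.5   -1.1]
side dock [0.611  0.0371 0.0065] 0.93 [-149.7   30.9   -5.7]
```

View pics/t2.png

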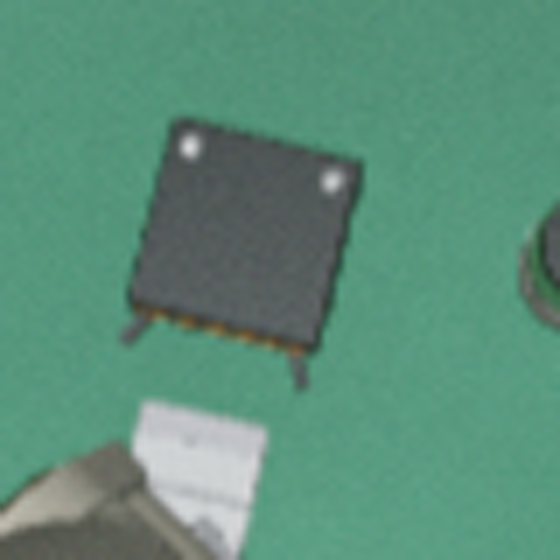

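Top crop: toe edge from (143,400) to (267,432), guide tips at (126,338) and (303,383), cover corners (173,118), (362,160), (315,350) and (130,300).

```bash
python3 - <<'E'
from h import *
p,R=pose(); W=lambda u,z:px2w("top",(215+u[0]/7-.43,130+u[1]/7-.43),z)
T=lambda w:np.round(1e3*R.T@(w-p),1)
for n,u,z in(("toeL",(143,400),.005),("toeR",(267,432),.005),("gL",(126,338),.01),("gR",(303,383),.01),("bl",(173,118),.0345),("br",(362,160),.0345),("fr",(315,350),.0345),("fl",(130,300),.0345)): print(n,T(W(u,z)))
E
```

```text
toeL [-111.9   32.3  -32.3]
toeR [-110.8   32.3   28.5]
gL [-138.3   27.3  -46.8]
gR [-137.    27.3   39.8]
bl [-241.6    2.8  -48.2]
br [-242.9    2.8   42.6]
fr [-150.5    2.8   41.9]
fl [-153.2    2.8  -47.3]
```

View pics/s2.png

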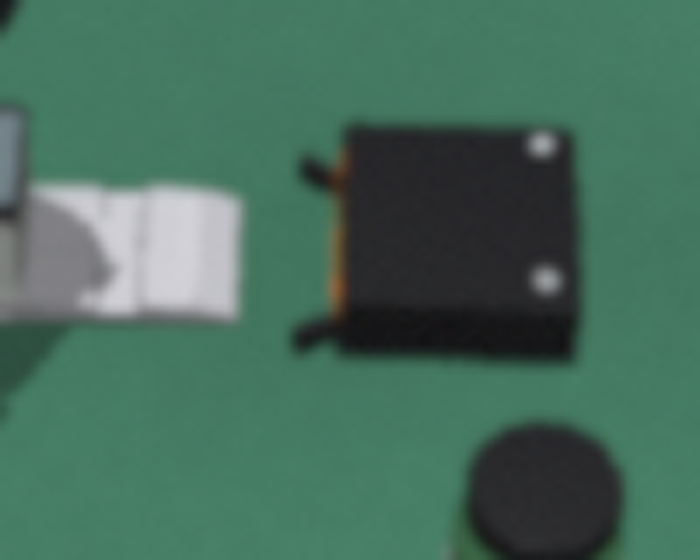

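Both views agree: the reader is square to the dock, about 1 mm off centre, with the toe about 39 mm before the mouth. Now I'll set it down.

Emit:
move_arm --pt "0 1 -1" --pt "0 2 -1" --pt "0 2 -1" --twist '[0,0,0]' --fingers '[1,1,1]'

```text
clock: 8.98
tool_pos: [0.4645, 0.0678, 0.0353]
orientation: [0.084, 0.702, -0.702, -0.084]
wrist_force: [-0.4, 0.3, -2.7]
grip_width: 0.0555
```

Emit:
move_arm --pt "0 0.6 0" --pt "0 0.6 0" --twist '[0,0]' --fingers '[1,1]'

```text
clock: 9.22
tool_pos: [0.4644, 0.0678, 0.0352]
orientation: [0.084, 0.702, -0.702, -0.084]
wrist_force: [-2.1, 0.8, 8.3]
grip_width: 0.0552
```

Emit:
move_arm --pt "0 0.4 0" --pt "0 0.4 0" --twist '[0,0]' --fingers '[1,1]'

```text
clock: 9.48
tool_pos: [0.4645, 0.0678, 0.0352]
orientation: [0.085, 0.702, -0.702, -0.084]
wrist_force: [-1.6, 1.1, 17.5]
grip_width: 0.0557
```

Emit:
move_arm --pt "0 -0.85 0" --pt "0 -0.85 0" --twist '[0,0]' --fingers '[1,1]'

```text
clock: 9.72
tool_pos: [0.4645, 0.0677, 0.0352]
orientation: [0.084, 0.702, -0.702, -0.084]
wrist_force: [-0.6, -1.1, 4.5]
grip_width: 0.0554
```

Emit:
move_arm --pt "-4 0 0" --pt "-8 0 0" --pt "-12 0 0" --pt "-16 0 0" --pt "-20 0 0" --twist '[0,0,0,0,0]' --fingers '[1,1,1,1,1]'

```text
clock: 10.35
tool_pos: [0.4808, 0.0637, 0.0352]
orientation: [0.082, 0.703, -0.702, -0.086]
wrist_force: [-9.9, 1.9, 11.6]
grip_width: 0.0553
```

```bash
cat >> h.py <<'E'
M=np.array([.6115,.033]); U=np.array([np.cos(np.radians(-13.6)),np.sin(np.radians(-13.6))])
def st():
    s=bot.observe(); p,R=pose(); f=np.array(s["wrist_force"]); d=(p[:2]-M)
    print("t",s["clock"],"toe-mouth",round(1e3*d@U+112.5,2),"lat",round(1e3*(U[0]*d[1]-U[1]*d[0]),2),"z",round(1e3*p[2],2),"yaw",jaw()[0],
     "push",round(float(-f[:2]@U),1),"side",round(float(-(U[0]*f[1]-U[1]*f[0])),1),"fz",round(f[2],1),"tq",np.round(s["ft_torque"],2),"w",round(s["grip_width"],4))
E
python3 -c "from h import *; st()"
```

```text
t 10.35 toe-mouth -21.78 lat -0.92 z 35.22 yaw 166.35 push 10.1 side 0.5 fz 11.6 tq [0.36 1.37 0.02] w 0.0553
```

Emit:
move_arm --pt "0 -0.5 0" --pt "0 -0.5 0" --pt "0 -0.5 0" --twist '[0,0,0]' --fingers '[1,1,1]'

```text
clock: 10.72
tool_pos: [0.4841, 0.0629, 0.0354]
orientation: [-0.084, -0.702, 0.702, 0.084]
wrist_force: [0.6, -0.5, -2.7]
grip_width: 0.0553
```

```bash
python3 -c "from h import *; st()"
```

```text
t 10.725 toe-mouth -18.39 lat -0.87 z 35.44 yaw 166.31 push -0.7 side 0.4 fz -2.7 tq [ 0.03  0.06 -0.01] w 0.0553
```

Emit:
move_arm --pt "-3 0 0" --pt "-6 0 0" --pt "-9 0 0" --pt "-12 0 0" --pt "-15 0 0" --twist '[0,0,0,0,0]' --fingers '[1,1,1,1,1]'

```text
clock: 11.35
tool_pos: [0.4987, 0.0594, 0.0356]
orientation: [-0.084, -0.702, 0.702, 0.084]
wrist_force: [0.3, 0.2, -4.0]
grip_width: 0.0554
```

```bash
python3 -c "from h import *; st()"
```

```text
t 11.35 toe-mouth -3.38 lat -0.87 z 35.64 yaw 166.31 push -0.2 side -0.2 fz -4.0 tq [ 0.01  0.04 -0.01] w 0.0554
```

Emit:
move_arm --pt "0 0.3 0" --pt "0 0.3 0" --twist '[0,0]' --fingers '[1,1]'

```text
clock: 11.6
tool_pos: [0.4984, 0.0595, 0.0353]
orientation: [-0.084, -0.702, 0.702, 0.084]
wrist_force: [1.0, 0.4, -2.9]
grip_width: 0.0555
```

```bash
python3 -c "from h import *; st()"
```

```text
t 11.6 toe-mouth -3.65 lat -0.87 z 35.33 yaw 166.31 push -0.8 side -0.6 fz -2.9 tq [ 0.06 -0.03 -0.02] w 0.0555
```

Emit:
move_arm --pt "0 0.15 0" --pt "-3 0.15 0" --pt "-6 0.15 0" --pt "-9 0.15 0" --pt "-12 0.15 0" --twist '[0,0,0,0,0]' --fingers '[1,1,1,1,1]'

```text
clock: 12.22
tool_pos: [0.5097, 0.0568, 0.0353]
orientation: [0.084, 0.702, -0.702, -0.085]
wrist_force: [-4.3, 1.0, 4.1]
grip_width: 0.0556
```

```bash
python3 -c "from h import *; st()"
```

```text
t 12.225 toe-mouth 7.95 lat -0.86 z 35.27 yaw 166.32 push 4.4 side 0.0 fz 4.1 tq [0.28 0.76 0.05] w 0.0556
```

Emit:
move_arm --pt "-3 -0.12 0" --pt "-6 -0.12 0" --pt "-9 -0.12 0" --pt "-12 -0.12 0" --pt "-15 -0.12 0" --twist '[0,0,0,0,0]' --fingers '[1,1,1,1,1]'

```text
clock: 12.85
tool_pos: [0.5231, 0.0534, 0.0353]
orientation: [0.083, 0.702, -0.702, -0.085]
wrist_force: [-8.2, 2.5, 6.1]
grip_width: 0.0558
```

```bash
python3 -c "from h import *; st()"
```

```text
t 12.85 toe-mouth 21.82 lat -0.96 z 35.26 yaw 166.32 push 8.6 side -0.5 fz 6.1 tq [ 0.29  1.3  -0.  ] w 0.0558
```

Emit:
move_arm --pt "-3 -0.2 0" --pt "-6 -0.2 0" --pt "-9 -0.2 0" --pt "-12 -0.2 0" --pt "-15 -0.2 0" --twist '[0,0,0,0,0]' --fingers '[1,1,1,1,1]'

```text
clock: 13.48
tool_pos: [0.5394, 0.0493, 0.0354]
orientation: [-0.084, -0.702, 0.702, 0.084]
wrist_force: [-3.6, -0.4, -1.7]
grip_width: 0.0555
```

```bash
python3 -c "from h import *; st()"
```

```text
t 13.475 toe-mouth 38.57 lat -1.1 z 35.38 yaw 166.3 push 3.4 side 1.3 fz -1.7 tq [-0.06  0.63 -0.  ] w 0.0555
```

Emit:
move_arm --pt "-2 0 0" --pt "-4 0 0" --pt "-6 0 0" --pt "-7 0 0" --twist '[0,0,0,0]' --fingers '[1,1,1,1]'

```text
clock: 13.98
tool_pos: [0.5462, 0.0477, 0.0355]
orientation: [-0.084, -0.702, 0.702, 0.084]
wrist_force: [-2.6, -1.2, -5.8]
grip_width: 0.0549
```

```bash
python3 -c "from h import *; st()"
```

```text
t 13.975 toe-mouth 45.59 lat -1.11 z 35.45 yaw 166.3 push 2.2 side 1.8 fz -5.8 tq [-0.25  0.52 -0.11] w 0.0549
```

Emit:
move_arm --pt "-0.7 0 0" --pt "-1.4 0 0" --pt "-2 0 0" --twist '[0,0,0]' --fingers '[1,1,1]'

```text
clock: 14.35
tool_pos: [0.5481, 0.0472, 0.0355]
orientation: [-0.084, -0.702, 0.702, 0.084]
wrist_force: [-1.3, -0.9, -5.1]
grip_width: 0.0556
```

```bash
python3 -c "from h import *; st()"
```

```text
t 14.35 toe-mouth 47.51 lat -1.07 z 35.5 yaw 166.3 push 1.0 side 1.2 fz -5.1 tq [-0.32  0.49 -0.15] w 0.0556
```

Emit:
move_arm --pt "-1 0.15 0" --pt "-2 0.15 0" --pt "-3 0.15 0" --pt "-3 0.15 0" --twist '[0,0,0,0]' --fingers '[1,1,1,1]'

```text
clock: 14.85
tool_pos: [0.5512, 0.0466, 0.0354]
orientation: [-0.084, -0.702, 0.702, 0.084]
wrist_force: [-1.7, -1.9, -3.9]
grip_width: 0.0554
```

```bash
python3 -c "from h import *; st()"
```

```text
t 14.85 toe-mouth 50.64 lat -0.96 z 35.4 yaw 166.31 push 1.2 side 2.3 fz -3.9 tq [-0.32  0.44 -0.15] w 0.0554
```

Emit:
move_arm --pt "-1 0.15 0" --pt "-2 0.15 0" --pt "-3 0.15 0" --pt "-3 0.15 0" --twist '[0,0,0,0]' --fingers '[1,1,1,1]'

```text
clock: 15.35
tool_pos: [0.5544, 0.0459, 0.0353]
orientation: [-0.085, -0.702, 0.702, 0.084]
wrist_force: [-1.9, -1.5, -1.9]
grip_width: 0.0552
```

```bash
python3 -c "from h import *; st()"
```

```text
t 15.35 toe-mouth 53.96 lat -0.86 z 35.3 yaw 166.32 push 1.5 side 1.9 fz -1.9 tq [-0.35  0.38 -0.12] w 0.0552
```

Emit:
move_arm --pt "-1 0 0" --pt "-2 0 0" --pt "-2 0 0" --twist '[0,0,0]' --fingers '[1,1,1]'

```text
clock: 15.72
tool_pos: [0.5567, 0.0454, 0.0353]
orientation: [-0.085, -0.702, 0.702, 0.084]
wrist_force: [0.4, -1.2, -1.8]
grip_width: 0.0555
```

```bash
python3 -c "from h import *; st()"
```

```text
t 15.725 toe-mouth 56.32 lat -0.87 z 35.31 yaw 166.31 push -0.6 side 1.0 fz -1.8 tq [-0.23  0.12 -0.11] w 0.0555
```

Emit:
move_arm --pt "-1 0 0" --pt "-2 0 0" --pt "-2 0 0" --twist '[0,0,0]' --fingers '[1,1,1]'

```text
clock: 16.1
tool_pos: [0.5573, 0.0452, 0.0353]
orientation: [0.084, 0.702, -0.702, -0.084]
wrist_force: [-4.2, -0.1, 2.9]
grip_width: 0.0555
```

```bash
python3 -c "from h import *; st()"
```

```text
t 16.1 toe-mouth 56.99 lat -0.92 z 35.29 yaw 166.31 push 4.0 side 1.1 fz 2.9 tq [-0.05  0.67 -0.16] w 0.0555
```

Emit:
move_arm --pt "-1 0 0" --pt "-2 0 0" --pt "-2 0 0" --twist '[0,0,0]' --fingers '[1,1,1]'

```text
clock: 16.48
tool_pos: [0.5576, 0.0451, 0.0353]
orientation: [0.083, 0.702, -0.702, -0.085]
wrist_force: [-9.2, 1.1, 7.3]
grip_width: 0.0552
```

```bash
python3 -c "from h import *; st()"
```

```text
t 16.475 toe-mouth 57.25 lat -0.94 z 35.3 yaw 166.33 push 9.2 side 1.1 fz 7.3 tq [-0.01  1.47 -0.14] w 0.0552
```

Emit:
move_arm --pt "0 -0.2 0" --pt "0 -0.35 0" --twist '[0,0]' --fingers '[1,1]'

```text
clock: 16.73
tool_pos: [0.558, 0.045, 0.0354]
orientation: [0.083, 0.702, -0.702, -0.085]
wrist_force: [-6.4, 0.3, 1.8]
grip_width: 0.0552
```

```bash
python3 -c "from h import *; st()"
```

```text
t 16.725 toe-mouth 57.72 lat -0.9 z 35.38 yaw 166.33 push 6.3 side 1.2 fz 1.8 tq [-0.05  1.06 -0.1 ] w 0.0552
```

Emit:
move_arm --pt "-0.8 -0.1 0" --pt "-1.6 -0.15 0" --pt "-1.6 -0.15 0" --twist '[0,0,0]' --fingers '[1,1,1]'

```text
clock: 17.1
tool_pos: [0.5585, 0.0449, 0.0354]
orientation: [0.082, 0.702, -0.702, -0.086]
wrist_force: [-10.3, 0.7, 5.2]
grip_width: 0.0556
```

```bash
python3 -c "from h import *; st()"
```

```text
t 17.1 toe-mouth 58.17 lat -0.9 z 35.44 yaw 166.33 push 10.2 side 1.7 fz 5.2 tq [ 0.11  1.62 -0.2 ] w 0.0556
```

Emit:
move_arm --pt "-0.5 -0.2 0" --pt "-1.0 -0.35 0" --pt "-1.5 -0.4 0" --pt "-1.5 -0.4 0" --twist '[0,0,0,0]' --fingers '[1,1,1,1]'

```text
clock: 17.6
tool_pos: [0.559, 0.0448, 0.0357]
orientation: [0.082, 0.703, -0.702, -0.086]
wrist_force: [-13.5, 1.7, 5.1]
grip_width: 0.0552
```

```bash
python3 -c "from h import *; st()"
```

```text
t 17.6 toe-mouth 58.69 lat -0.89 z 35.65 yaw 166.34 push 13.5 side 1.5 fz 5.1 tq [ 0.11  2.13 -0.22] w 0.0552
```

Emit:
move_arm --pt "-0.7 -0.2 0" --pt "-1.4 -0.35 0" --pt "-2.0 -0.45 0" --pt "-2.0 -0.45 0" --twist '[0,0,0,0]' --fingers '[1,1,1,1]'

```text
clock: 18.1
tool_pos: [0.5596, 0.0446, 0.0359]
orientation: [0.081, 0.703, -0.701, -0.087]
wrist_force: [-16.6, 2.7, 8.1]
grip_width: 0.0557
```

```bash
python3 -c "from h import *; st()"
```

```text
t 18.1 toe-mouth 59.36 lat -0.88 z 35.92 yaw 166.34 push 16.7 side 1.3 fz 8.1 tq [ 0.26  2.79 -0.25] w 0.0557
```

Emit:
move_arm --pt "-0.3 -0.2 0" --pt "-0.5 -0.3 0" --pt "-0.5 -0.3 0" --pt "-0.5 -0.3 0" --twist '[0,0,0,0]' --fingers '[1,1,1,1]'

```text
clock: 18.6
tool_pos: [0.5599, 0.0446, 0.0361]
orientation: [0.081, 0.703, -0.701, -0.087]
wrist_force: [-16.4, 1.8, 6.6]
grip_width: 0.0553
```

```bash
python3 -c "from h import *; st()"
```

```text
t 18.6 toe-mouth 59.58 lat -0.9 z 36.08 yaw 166.34 push 16.3 side 2.1 fz 6.6 tq [ 0.33  2.97 -0.3 ] w 0.0553
```

Emit:
move_arm --pt "0 0 0" --pt "0 0 0" --pt "0 0 0" --pt "0 0 0" --pt "0 0 0" --twist '[0,0,0,0,0]' --fingers '[1,1,1,1,1]'

```text
clock: 19.23
tool_pos: [0.5599, 0.0446, 0.0361]
orientation: [0.081, 0.703, -0.701, -0.087]
wrist_force: [-17.0, 2.9, 6.2]
grip_width: 0.0557
```

Emit:
move_arm --pt "0 0 0" --pt "0 0 0" --pt "0 0 0" --pt "0 0 0" --pt "0 0 0" --twist '[0,0,0,0,0]' --fingers '[1,1,1,1,1]'

```text
clock: 19.85
tool_pos: [0.5599, 0.0446, 0.0361]
orientation: [0.081, 0.703, -0.701, -0.087]
wrist_force: [-16.0, 2.8, 6.3]
grip_width: 0.0553
```

```bash
python3 -c "from h import *; st()"
```

```text
t 19.85 toe-mouth 59.61 lat -0.86 z 36.08 yaw 166.35 push 16.2 side 1.0 fz 6.3 tq [ 0.29  2.88 -0.31] w 0.0553
```

Emit:
move_arm --pt "1 0 0" --pt "2 0.2 0" --pt "3 0.4 0" --pt "3 0.4 0" --twist '[0,0,0,0]' --fingers '[1,1,1,1]'

```text
clock: 20.35
tool_pos: [0.5597, 0.0446, 0.0358]
orientation: [0.083, 0.702, -0.702, -0.086]
wrist_force: [-7.5, 0.4, -1.0]
grip_width: 0.0553
```

```bash
python3 -c "from h import *; st()"
```

```text
t 20.35 toe-mouth 59.46 lat -0.85 z 35.85 yaw 166.32 push 7.4 side 1.3 fz -1.0 tq [ 0.07  1.54 -0.19] w 0.0553
```

Press held steady for over a second: about 16 N push, of which about 12 N reaches the contacts. Backing off shows matching friction hysteresis. Relax a bit more and open.

Emit:
move_arm --pt "1 0 0" --pt "2 0 0" --pt "2.5 0 0" --pt "2.5 0 0" --twist '[0,0,0,0]' --fingers '[1,1,1,1]'

```text
clock: 20.85
tool_pos: [0.5589, 0.0448, 0.0361]
orientation: [0.084, 0.702, -0.702, -0.085]
wrist_force: [-5.1, 0.1, -5.8]
grip_width: 0.0553
```

```bash
python3 -c "from h import *; st()"
```

```text
t 20.85 toe-mouth 58.64 lat -0.91 z 36.09 yaw 166.33 push 5.0 side 1.1 fz -5.8 tq [ 0.08  1.49 -0.17] w 0.0553
```

Emit:
move_arm --pt "0 0 0" --pt "0 0 0" --pt "0 0 0" --pt "0 0 0" --pt "0 0 0" --twist '[0,0,0,0,0]' --fingers '[0.5,0.3,0,0,0]'

```text
clock: 21.48
tool_pos: [0.5602, 0.0445, 0.0367]
orientation: [0.085, 0.702, -0.702, -0.084]
wrist_force: [1.2, 0.3, -0.8]
grip_width: 0.0855
```

```bash
python3 - <<'E'
from h import *
st(); p,R=pose(); save("w3",bot.capture("wrist"))
E
```

```text
t 21.475 toe-mouth 59.92 lat -0.89 z 36.68 yaw 166.31 push -1.1 side -0.5 fz -0.8 tq [ 0.02 -0.   -0.07] w 0.0855
```

View pics/w3.png

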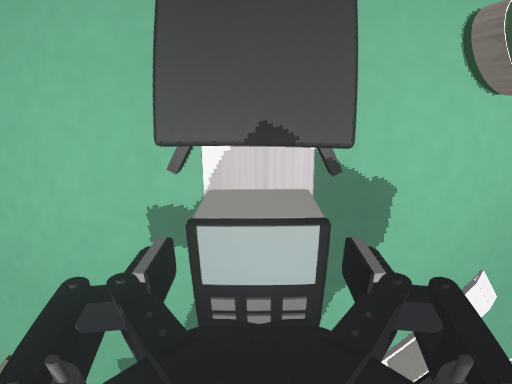

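The fingers stand clear either side of the block, the toe is under the cover (mouth edge y≈147), and the groove is hidden inside. Retreating straight up and checking.

Emit:
move_arm --pt "0 -20 0" --pt "0 -60 0" --pt "0 -110 0" --pt "0 -160 0" --pt "0 -160 0" --twist '[0,0,0,0,0]' --fingers '[0,0,0,0,0]'

```text
clock: 22.15
tool_pos: [0.5614, 0.0444, 0.1997]
orientation: [0.086, 0.703, -0.701, -0.082]
wrist_force: [0.0, 0.1, -0.9]
grip_width: 0.0847
```

```bash
python3 - <<'E'
from h import *
st(); p,R=pose(); save("w4",cv2.resize(bot.capture("wrist"),(768,576)))
for c in("wrist","side"):
  if c=="side": bot.capture(c)
  for t in("reader_centre","dock_mouth"):
    for r in bot.spot_point(t,c): print(c,t,np.round(r["centre"],4),round(r["score"],2),"toe in",np.round(1e3*(np.array(r["centre"])[:2]-M)@U+112,1))
E
```

```text
t 22.15 toe-mouth 61.11 lat -0.69 z 199.71 yaw 166.32 push 0.0 side -0.1 fz -0.9 tq [ 0.03 -0.02  0.05] w 0.0847
wrist reader_centre [0.5591 0.0443 0.0314] 0.66 toe in 58.4
wrist dock_mouth [0.6143 0.0304 0.0094] 0.74 toe in 115.3
side reader_centre [ 0.3642 -0.3838  0.021 ] 0.96 toe in -30.4
side reader_centre [ 0.4098 -0.0592  0.0207] 0.77 toe in -62.4
side reader_centre [0.5555 0.045  0.0373] 0.65 toe in 54.7
side dock_mouth [0.6132 0.0346 0.0063] 0.58 toe in 113.3
side dock_mouth [ 0.6365 -0.1383 -0.0014] 0.54 toe in 176.6
```

View pics/w4.png

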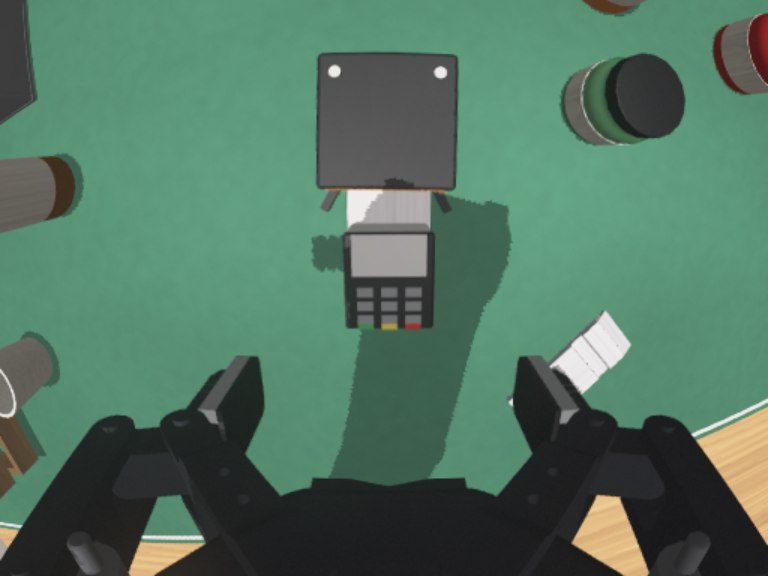

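```bash
python3 -c "from workcell import bot; print(bot.sign_off(), bot.observe()['clock'])"
```

```text
the job is handed in; nothing more can be done
the job is handed in; nothing more can be done
```

The largest card reader is docked: I slid it in toe first, pressed it on the contacts, released it and handed the job in at about 22 s. No verdict came back. The catch and contacts can't be seen, so "caught" is my inference from forces and positions.

- **Setting down and sliding:** I set it down square to the dock with its toe about 39 mm before the mouth. For roughly 15 mm of that approach it was carried a fraction of a millimetre clear of the counter rather than slid. It was also slightly lifted for a few millimetres inside the dock.
- **Catch:** Push rose to 8.6 N about 22 mm in, where I take the catch to have ridden up the ramp. It fell to about 0 at 56 mm, where I take it to have dropped into the groove. Firm spring resistance began near 57 mm, within the allowed range.
- **Pressing:** I held about 16 N steady for over 1.2 s. I estimate 11–13 N of that reached the contacts (about 2.5 mm in), and it was below the crush limit even with no friction. Pressing down was 6–8 N then, and briefly up to 17 N while setting down, more than the few newtons asked.
- **Last checks:** After I let go and backed off, the wrist picture shows the reader straight in the dock with its groove hidden inside. The gripper is clear of it, with about zero force. I touched none of the jars, bottles or cup, and those in view looked undisturbed.
- **Disagreement:** The cameras put the toe 55–58 mm in, which fits the catch holding it, but they differ by about 4 mm. I did not tug on the reader to test the catch.

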